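Hold the hidden bolt head from turning

TASK

The nut driver on the front of the steel bracket has caught one of the two bolts, which is slowly turning round with its nut. Reach down into the gap behind the bracket's front leg, take the hexagonal head of that turning bolt between both fingers, one on each side, and hold it so that it stops turning; finish while still holding it. Leave the other bolt, the jar and the wood block alone, and do not lean on the bracket.

Things in the scene. Friction and masses are not known exactly. Their poses are not given: they have to be found in the camera images.
- board: Fixed plywood board, 260 (x) x 300 (y) x 18 mm; origin at the centre of its underside, on the bench; own x points away from the robot (board turned at most 0.35 rad), y left, z up. It carries a steel U bracket. Two bolts lie along own x through the bracket's front leg at own y = +55 and -55 mm, 85 mm above the bench: nuts in front, heads in the gap, a 29 mm round sleeve between leg and head.
- gap (a point): Centre of the U bracket's open top, 117 mm above the bench, at the board's own x = 58 mm, y = 0. The bracket has two upright legs, 8 mm thick, 220 mm wide along y, with their top edges at this height; the gap between them is 56 mm wide along x, open above and at both ends, its floor 26 mm above the bench (screw heads up to 30 mm).
- driver: Fixed grey nut driver on the board in front of one bolt, left or right as the start has it: a lying cylinder of 48 mm diameter, its top 109 mm above the bench, reaching 135 mm out in front of the front leg. Origin on the board's top at the leg's front face, below its bolt's axis; axes as the board's. It turns its bolt with about 0.12 N m through a slipping clutch, so the bolt may be held.
- washer: Fixed square steel washer, 44 x 44 x 4 mm, on the front leg round the bolt that has no driver; it carries that bolt. Origin on the board's top at the leg's front face, below that bolt's axis.
- head_1 (a point): Centre of one bolt's hexagonal head, on the bolt's axis, 85 mm above the bench, midway between the legs: 30 mm across flats (34.6 mm across corners), 13 mm thick along the board's x. Left or right, as the start has it.
- head_2 (a point): The same point of the other bolt's head, the same in shape and size.
- bolt_1 (a joint): Angle (rad) of the bolt with head_1 about the board's x axis, growing clockwise as seen from the robot. At 0 and every pi/3 from there two flats stand upright, facing the board's +y and -y. The bolt that the driver has caught turns steadily at about +0.1 rad/s; the other stands still.
- bolt_2 (a joint): Angle (rad) of the bolt with head_2, read in the same way. A bolt without driver turns only if pushed (about 0.06 N m).
- amber_jar: Loose amber jar, diameter 46 mm, 59 mm high, standing on the board left of the middle in front of the bracket; origin at the centre of its underside. To be left alone.
- wood_block: Loose wood block 40 x 70 x 22 mm lying on the board right of the middle in front of the bracket; origin at the centre of its underside. To be left alone.

How it is judged:
At the end, for the whole second after the job is handed in: The driven bolt's head is between the fingers: the grasp point lies within 22 mm of the head's centre, the fingers press on it with more than 5 N, and the bolt turns slower than 0.02 rad/s, all through the last second (velocity of joint bolt_1 between -0.02 and 0.02 rad/s and distance between the grasp point and head_1 below 0.022 m and contact force between the fingers and driver above 5 N); the arm keeps its last pose, push and grip.
It fails at once if the other bolt is touched with more than 8 N (contact force between anything else and washer above 8 N).
It fails at once if the jar is shifted by more than 30 mm (distance of amber_jar from where it was at the start of the episode above 0.03 m).
It fails at once if the wood block is shifted by more than 30 mm (distance of wood_block from where it was at the start of the episode above 0.03 m).
It fails at once if the arm or the fingers push against the bracket with more than 25 N (contact force between any of the arm, the fingers and board above 25 N).
It also fails if it takes over 51 s, if anything falls off the work surface, if the arm or the gripper's body presses on something with over 40 N, if the wrist force passes 120 N, or if a joint passes its speed limit or range.

ROBOT

A 7-joint arm with a two-finger parallel gripper is mounted at the origin on a cart in front of the work surface, level with it; the furniture and walls round the work are solid. World frame = base frame: x ahead of the robot, y to its left, z up, the work surface at z = 0. Lengths are in m, angles in rad, forces in N, time in s.
With the tool pointing down it reaches from about 0.4 to 0.875 m from the base axis. Payload 19.3 kg.
Tool frame: the origin (TCP) lies at the centre of the arm's flange, where the gripper is bolted on; the fingertips stand 173 mm ahead of it and the grasp point (between the pads) lies 155 mm ahead of it (bot.grip_point_offset is the distance from the TCP to the grasp point, in m); z points along the fingers, x is the direction in which the jaws open and shut, and the axes are right-handed (so a half turn about z gives the same grasp; the last joint's range is limited). The gripper opens to 85 mm and grips with 20 to 120 N. Pads are 22 mm wide; open, the fingers measure 114 mm over their backs; the gripper's body (76 mm by 85 mm) begins 54 mm behind the grasp point. The pads swing forward as they close: fully open they stand 13 mm farther back than shut.
Start: joints at [1.123, 0.521, -0.036, 1.599, 0.021, 1.021, -0.113], TCP at [0.231, -0.581, 0.405] pointing down, gripper open.
Joint ranges: [-2.91, 2.91], [-0.3, 2.13], [-1.5, 1.42], [0.17, 2.43], [-1.26, 4.41], [0.16, 1.93], [-2.52, 2.52]. Speed limits (rad/s): [1.89, 1.89, 2.39, 2.39, 3.01, 3.01, 3.01].

INTERFACE

Orientations are given as [roll, pitch, yaw] about the fixed x, y, z axes, in that order (R = Rz(yaw) Ry(pitch) Rx(roll)).
In Python, from workcell import bot gives the robot as it stands.
- The arm moves only by the tool step_arm, never from a script. Its argument "plan" is a list that holds one entry, the list of rows, each a list of 4 numbers: the shift along the world's x, y, z in cm, then the turn about the world's z in rad. A call has 1 to 12 rows; each row is the pose to reach, as a shift and turn from the pose measured when the call began; what a row does not reach only later rows make up. A row lasts 1/12 s, in which the tool goes at most 41.7 mm and 7.16 degrees, less where a joint would pass 70% of its speed; a pose out of reach is approached as far as the arm can. A call with a gripper value outside its range is refused whole. "jaw" is the closure, from 0 (fully open) to 1 (shut), set as the call begins (left out, the last holds). The fingers move at their own pace and stop on an object; "force" is the grip in N (left out, the last holds). Time passes only in rows, so rows that repeat a pose let the fingers close. It gives the time, the measured TCP pose, the force and the opening at its end, in the units of the state.
- bot.observe(): the state, without advancing time (a new reading comes with each control period).
- bot.grab_frame(name): name is "scene" or "top"; returns a dict with "pixels" (480x640x3 uint8, blue, green, red), "mtx" (3x3 intrinsics, pixels), "R" (3x3) and "t" (3): a world point X has camera coordinates R X + t. Camera axes: x right, y down, z forward; pixel columns grow to the right and rows downward; lengths in m; the calibration is good to about 2 mm. A picture is of the moment at which its call begins. There is no depth.
- bot.job_done(): hands the job in, once; it reports no verdict.
The state is a dict: "clock": time; "qpos": joint angles; "qd": joint speeds; "joint_efforts": joint torques, N m; "position": TCP position; "tool_rot": TCP orientation; "force": force on the tool from outside, world axes, zero at the start; "moment": the same for the moment, N m; "grip_width": finger opening in m.
Only numpy, scipy, OpenCV 4.12 (cv2) and the standard library are available. Lean on these libraries where they do the work, as an engineer would, in place of code of your own. Each camera call takes 0.05 s, during which the arm holds its last target.

## Working session

There is one attempt and no reset: what is moved stays moved. The work goes in short steps, Python scripts to look and compute and a tool call to move; the robot and the scene stay as the last step left them, time stands still between calls to the robot, and variables do not carry over. Pictures are saved under pics/ and viewed, and the job is handed in when it is done.

Besides the shell and the picture viewer there is one more tool, called after "Emit:" by a JSON object that holds its "api" and its "payload", one argument or row to a line. step_arm: Moves the arm, as the interface text tells. Its arguments: {"type":"object","properties":{"plan":{"type":"array"},"jaw":{"type":"number"},"force":{"type":"number"}},"required":["plan"]}

```bash
mkdir -p pics; ls; python3 - <<'E'
from workcell import bot
import cv2
print(bot.observe())
for n in("scene","top"):
    f=bot.grab_frame(n); cv2.imwrite(f"pics/{n}0.png",f["pixels"]); print(n,f["mtx"].tolist(),f["R"].tolist(),f["t"].tolist())
E
```

```text
pics
{'clock': 0.0, 'qpos': array([ 1.12276647,  0.52204614, -0.0363087 ,  1.5999921 ,  0.02116012,
        1.02110251, -0.11280271]), 'qd': array([-0.00054295,  0.00044796, -0.00100875, -0.00063867, -0.00021151,
       -0.00066092, -0.00087345]), 'joint_efforts': array([ 8.44102124e-04, -9.27111769e+01,  1.98049463e+00, -3.69935167e+01,
        1.79585454e-02,  8.11566599e-03,  6.45135674e-05]), 'position': array([ 0.23049066, -0.58080153,  0.40411149]), 'tool_rot': array([ 3.14153418e+00,  1.16331651e-03, -1.19301654e+00]), 'force': array([-0.25904866,  0.2796686 , -0.32366002]), 'moment': array([-0.00919681, -0.02587847,  0.00642245]), 'grip_width': 0.08531335483694487}
scene [[473.20833315323205, 0.0, 319.148029378912], [0.0, 473.20833315323205, 234.63851495452457], [0.0, 0.0, 1.0]] [[-0.7456398208691871, -0.6663265970763275, 0.005488493677494077], [-0.504296433357222, 0.5589010140562467, -0.6582664838726667], [0.4355529414862805, -0.4935975309050688, -0.7527649783611539]] [0.35408521568036944, 0.3231657072086527, 0.6922446739854773]
top [[521.9727042103782, 0.0, 317.5136496085418], [0.0, 521.9727042103782, 237.51460885623823], [0.0, 0.0, 1.0]] [[0.002059821908217197, -0.9996877439642792, -0.02490324680269584], [-0.9972068899937008, -0.00019414160069988637, -0.07468855908457489], [0.07466040237500451, 0.024987534425157512, -0.9968959060205604]] [-0.010946951035182423, 0.48546245027604806, 0.9266265364541665]
```

View pics/scene0.png

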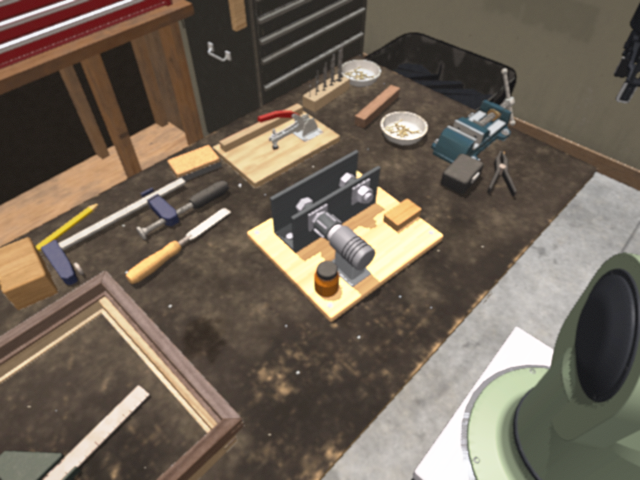

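View pics/top0.png

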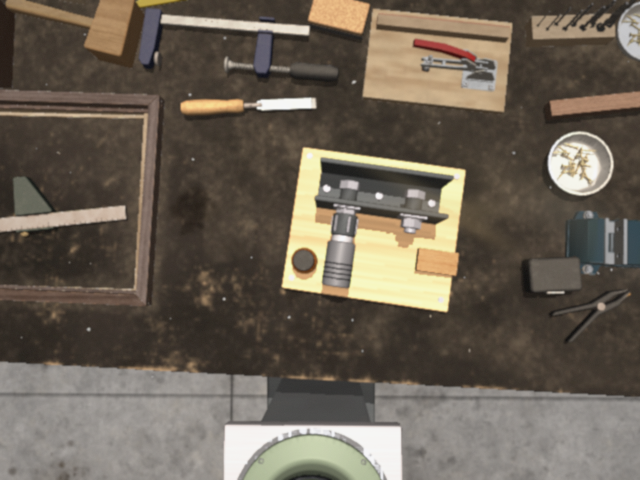

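The driver is on the left bolt, at about (342,240) in the top view. The board's corners there are near (304,149), (466,163), (447,312) and (283,290). Next I'll measure the board pose and enlarge the heads.

```bash
cat > h.py <<'E'
import numpy as np,cv2
from workcell import bot
def ray(f,uv,z):
    R=np.array(f["R"]);t=np.array(f["t"]);K=np.array(f["mtx"])
    d=R.T@np.linalg.inv(K)@np.array([uv[0],uv[1],1.]);c=-R.T@t
    return c+d*(z-c[2])/d[2]
def proj(f,X):
    p=np.array(f["mtx"])@(np.array(f["R"])@np.array(X)+np.array(f["t"]));return p[:2]/p[2]
E
python3 - <<'E'
from h import *
f=bot.grab_frame("top");im=f["pixels"]
hsv=cv2.cvtColor(im,cv2.COLOR_BGR2HSV)
m=cv2.inRange(hsv,(10,50,150),(35,200,255));m[:140]=0;m[320:]=0;m[:,:270]=0;m[:,480:]=0
n,l,s,c=cv2.connectedComponentsWithStats(m);print(s[s[:,4]>100])
m=cv2.morphologyEx(m,cv2.MORPH_OPEN,np.ones((3,3)))
pts=cv2.findNonZero(m);hull=cv2.convexHull(pts)
w=np.array([ray(f,p+0.0,0.018)[:2] for p in hull[:,0].astype(float)])
r=cv2.minAreaRect(w.astype(np.float32)*1000);print(r)
cs=cv2.boxPoints(r);print(cs,[proj(f,[*(q/1000),.018]) for q in cs])
s=bot.grab_frame("scene")
cv2.imwrite("pics/t1.png",cv2.resize(im[145:235,300:460],None,fx=5,fy=5,interpolation=cv2.INTER_CUBIC))
cv2.imwrite("pics/s1.png",cv2.resize(s["pixels"][150:260,265:395],None,fx=5,fy=5,interpolation=cv2.INTER_CUBIC))
E
```

```text
[[     0      0    640    480 292304]
 [   281    147    185    165  14896]]
((502.4412841796875, -114.81198120117188), (307.2108154296875, 260.89422607421875), 81.74541473388672)
[[ 351.2922   -248.09749 ]
 [ 609.4836   -285.55457 ]
 [ 653.59033    18.473526]
 [ 395.399      55.930603]] [array([450.9129913 , 312.74662266]), array([469.26090827, 169.38750179]), array([301.97519009, 146.16362688]), array([280.57455215, 287.40786447])]
```

View pics/t1.png

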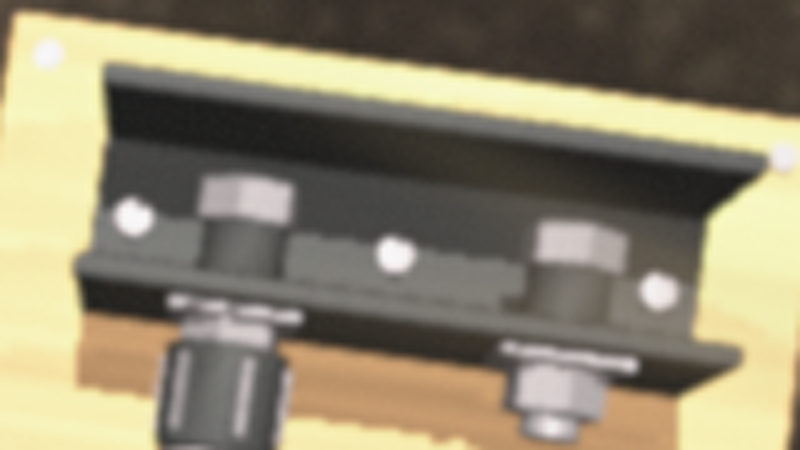

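View pics/s1.png

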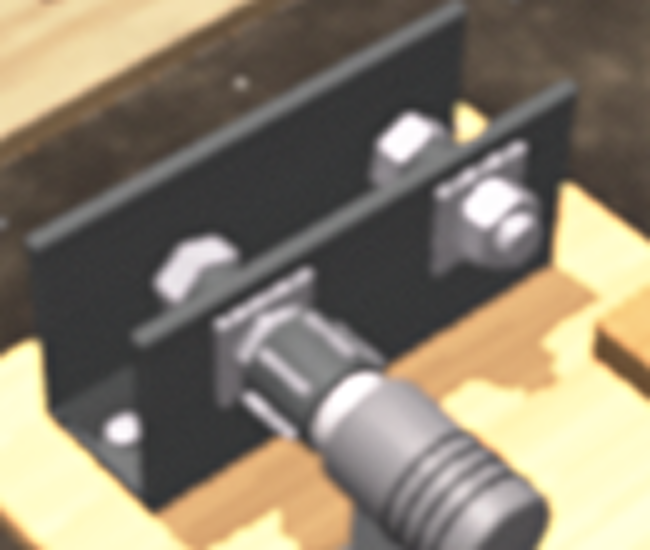

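The top view has the driven (left) head at about crop (247,198), the other head at (580,243), and the leg top edges clearly visible. I'll use the leg top edges (z=0.117) and the heads to pin down the pose.

```bash
python3 - <<'E'
from h import *
f=bot.grab_frame("top");s=bot.grab_frame("scene")
P=lambda c,z:ray(f,np.array(c)/5+[299.6,144.6],z)[:2]
pts={ (94,110):(107,66),(94,-110):(768,155),(30,110):(80,257),(30,-110):(742,347)}
A=[];B=[]
for k,c in pts.items(): w=P(c,.117);print(k,w);A.append(np.array(k)/1000);B.append(w)
A=np.array(A);B=np.array(B)
from scipy.spatial.transform import Rotation as Ro
a=A-A.mean(0);b=B-B.mean(0)
th=np.arctan2((a[:,0]*b[:,1]-a[:,1]*b[:,0]).sum(),(a*b).sum());R=np.array([[np.cos(th),-np.sin(th)],[np.sin(th),np.cos(th)]])
t=B.mean(0)-R@A.mean(0);print("yaw",th,"origin",t,"res",np.abs(A@R.T+t-B).max())
for y in(.055,-.055):
    X=R@[.058,y]+t;print("head",X,(proj(f,[*X,.085])-[299.6,144.6])*5,(proj(s,[*X,.085])-[264.6,149.6])*5)
# head top centre in top view, z~.102
for c in((247,198),(580,243)):print(P(c,.097))
# top flat in scene, other head
E
```

```text
(94, 110) [ 0.60900235 -0.01832262]
(94, -110) [ 0.57890032 -0.23301876]
(30, 110) [ 0.5458947  -0.00962108]
(30, -110) [ 0.51618313 -0.22359147]
yaw -0.1389897444366961 origin [ 0.50109303 -0.11254883] res 0.002052855564602607
head [ 0.56615355 -0.0661147 ] [249.84504072 211.8828801 ] [211.36298331 281.14760668]
head [ 0.55091385 -0.17505391] [573.9390248  255.97593781] [422.47140305 156.400221  ]
[ 0.56876021 -0.06473791]
[ 0.55339291 -0.17517444]
```

Emit:
{"api": "step_arm", "payload": {
  "plan": [
    [[2, 3, 0, -0.04], [4, 6, 0, -0.08], [6, 9, 0, -0.12], [8, 12, 0, -0.16], [10, 15.3, 0, -0.2], [12, 18.6, 0, -0.25], [14, 21.8, 0, -0.3], [16, 25, 0, -0.35], [18, 28, 0, -0.4], [20, 31, 0, -0.44], [22, 34, 0, -0.48], [24, 37, 0, -0.517]]
  ],
  "jaw": 0,
  "force": 60
}}

```text
clock: 1.3
position: [0.4712, -0.2092, 0.4047]
tool_rot: [-3.141, 0.0, -1.712]
force: [0.5, -1.0, 0.1]
grip_width: 0.085
```

Emit:
{"api": "step_arm", "payload": {
  "plan": [
    [[2, 3, 0, 0], [4, 6, 0, 0], [6, 9, 0, 0], [8, 12, 0, 0], [9.6, 14.3, -1.5, 0], [9.6, 14.3, -4, 0], [9.6, 14.3, -6.5, 0], [9.6, 14.3, -7.5, 0], [9.6, 14.3, -7.5, 0], [9.6, 14.3, -7.5, 0]]
  ]
}}

```text
clock: 2.13
position: [0.5673, -0.0665, 0.3302]
tool_rot: [-3.142, 0.0, -1.713]
force: [-0.1, -0.3, -0.2]
grip_width: 0.0854
```

```bash
python3 - <<'E'
from h import *
f=bot.grab_frame("top");s=bot.grab_frame("scene");o=bot.observe()
print(o["clock"],o["position"],o["tool_rot"],o["force"])
cv2.imwrite("pics/t2.png",cv2.resize(f["pixels"][135:245,290:460],None,fx=4,fy=4,interpolation=cv2.INTER_CUBIC))
cv2.imwrite("pics/s2.png",cv2.resize(s["pixels"][130:260,265:395],None,fx=4.5,fy=4.5,interpolation=cv2.INTER_CUBIC))
E
```

```text
2.2333 [ 0.56752762 -0.06660937  0.33115096] [-3.13933484e+00  3.97794586e-04 -1.71280998e+00] [-0.06865316  0.65056136 -0.5332054 ]
```

View pics/t2.png

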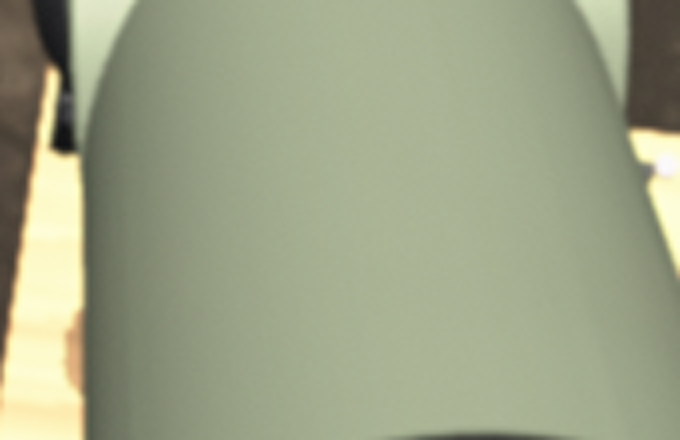

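View pics/s2.png

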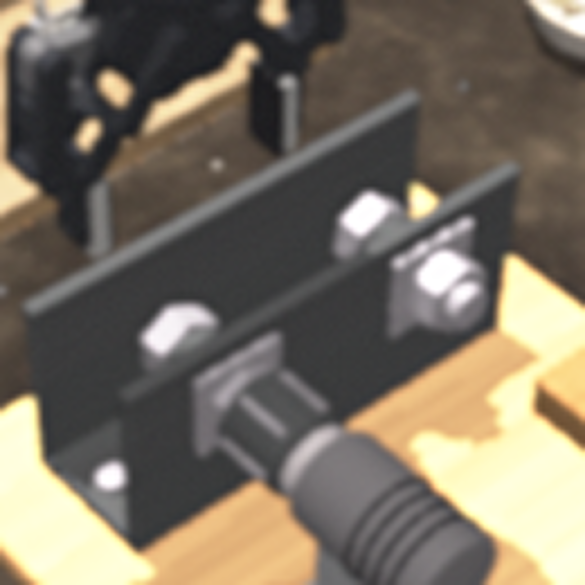

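```bash
python3 - <<'E'
from h import *
s=bot.grab_frame("scene");print(bot.observe()["clock"])
cv2.imwrite("pics/s3.png",cv2.resize(s["pixels"][190:225,290:330],None,fx=16,fy=16,interpolation=cv2.INTER_CUBIC))
E
```

```text
2.2833
```

View pics/s3.png

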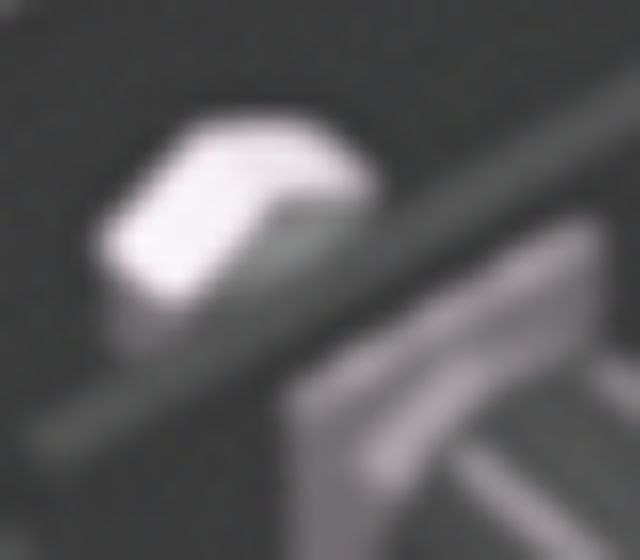

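```bash
python3 - <<'E'
from h import *
s=bot.grab_frame("scene")
th=-.139;ex=np.array([np.cos(th),np.sin(th),0]);ey=np.array([-np.sin(th),np.cos(th),0]);H=np.array([.5662,-.0661,.085])
R=np.array(s["R"]);t=np.array(s["t"]);K=np.array(s["mtx"]);c=-R.T@t
for off,L in((-.0065,[(175,300),(268,195),(378,190)]),(.0065,[(103,240),(195,122),(312,120)])):
  for p in L:
    d=R.T@np.linalg.inv(K)@np.array([*(np.array(p)/16+[289.53,189.53]),1])
    X=c+d*(((H+off*ex-c)@ex)/(d@ex))-H
    y,z=X@ey,X[2];print(off,p,"y,z mm",y*1e3,z*1e3,"r",np.hypot(y,z)*1e3,"ang from up toward right deg",np.degrees(np.arctan2(-y,z)))
E
```

```text
-0.0065 (175, 300) y,z mm 20.539951188650544 11.851758643229251 r 23.713999615617485 ang from up toward right deg -60.01462119948669
-0.0065 (268, 195) y,z mm 6.327674676645872 20.076054686701 r 21.049642243916512 ang from up toward right deg -17.494078489362863
-0.0065 (378, 190) y,z mm -10.375448920561032 10.24632252521758 r 14.582080290341027 ang from up toward right deg 45.35876165176978
0.0065 (103, 240) y,z mm 20.977186971970344 12.048565605633124 r 24.191120404194756 ang from up toward right deg -60.12844090378832
0.0065 (195, 122) y,z mm 6.753750160697455 22.518589306245467 r 23.509572637044542 ang from up toward right deg -16.694980250497306
0.0065 (312, 120) y,z mm -10.923194769809248 11.779113942080825 r 16.06436146380275 ang from up toward right deg 42.84086540759171
```

Both views put the driven head near (0.569, -0.0645), with a corner almost upward, meaning flats about upright at t≈2.3 s. That repeats at about t≈12.5 s. I'll descend with the fingers straddling the head and close then.

Emit:
{"api": "step_arm", "payload": {
  "plan": [
    [[0.2, 0.2, -0.5, 0], [0.2, 0.2, -1.5, 0], [0.2, 0.2, -2.5, 0], [0.2, 0.2, -3.5, 0], [0.2, 0.2, -4.5, 0], [0.2, 0.2, -5.5, 0], [0.2, 0.2, -6.5, 0], [0.2, 0.2, -7.5, 0], [0.2, 0.2, -8.3, 0], [0.2, 0.2, -9, 0], [0.2, 0.2, -9, 0], [0.2, 0.2, -9, 0]]
  ]
}}

```text
clock: 3.33
position: [0.5694, -0.0645, 0.2408]
tool_rot: [-3.14, 0.0, -1.713]
force: [0.2, 0.5, -0.2]
grip_width: 0.0852
```

```bash
python3 - <<'E'
from h import *
s=bot.grab_frame("scene");o=bot.observe()
print(o["clock"],o["position"],o["force"])
cv2.imwrite("pics/s4.png",cv2.resize(s["pixels"][140:240,265:395],None,fx=5.8,fy=5.8,interpolation=cv2.INTER_CUBIC))
E
```

```text
3.3833 [ 0.56954594 -0.06451597  0.24120618] [ 0.57695246  0.15502578 -0.79800377]
```

View pics/s4.png

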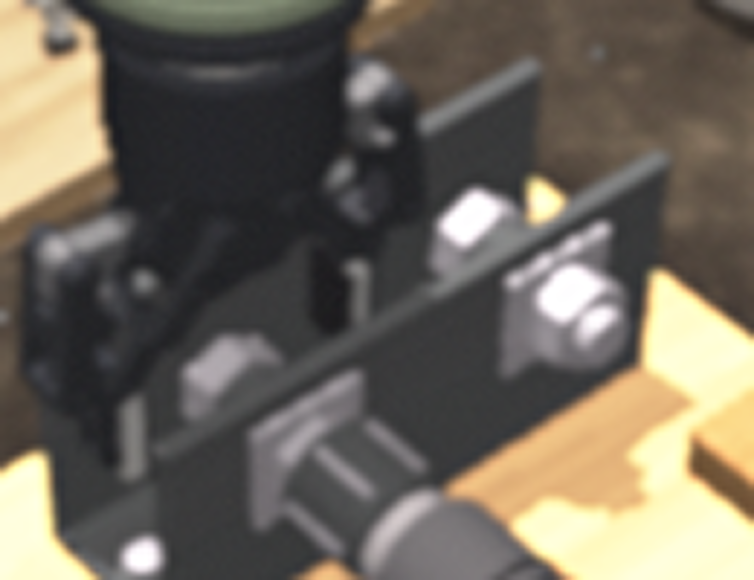

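No contact. The head at (225,375) lies between the two pads at (132,435) and (358,290). Now I'll wait for the flats to come upright.

Emit:
{"api": "step_arm", "payload": {
  "plan": [
    [[0, 0, 0, 0], [0, 0, 0, 0], [0, 0, 0, 0], [0, 0, 0, 0], [0, 0, 0, 0], [0, 0, 0, 0], [0, 0, 0, 0], [0, 0, 0, 0], [0, 0, 0, 0], [0, 0, 0, 0], [0, 0, 0, 0], [0, 0, 0, 0]]
  ]
}}

```text
clock: 4.38
position: [0.5695, -0.0645, 0.2412]
tool_rot: [-3.139, 0.0, -1.713]
force: [0.1, -0.3, -1.3]
grip_width: 0.0853
```

Emit:
{"api": "step_arm", "payload": {
  "plan": [
    [[0, 0, 0, 0], [0, 0, 0, 0], [0, 0, 0, 0], [0, 0, 0, 0], [0, 0, 0, 0], [0, 0, 0, 0], [0, 0, 0, 0], [0, 0, 0, 0], [0, 0, 0, 0], [0, 0, 0, 0], [0, 0, 0, 0], [0, 0, 0, 0]]
  ]
}}

```text
clock: 5.38
position: [0.5695, -0.0645, 0.2412]
tool_rot: [-3.139, 0.0, -1.713]
force: [0.2, -0.5, -0.5]
grip_width: 0.0856
```

Emit:
{"api": "step_arm", "payload": {
  "plan": [
    [[0, 0, 0, 0], [0, 0, 0, 0], [0, 0, 0, 0], [0, 0, 0, 0], [0, 0, 0, 0], [0, 0, 0, 0], [0, 0, 0, 0], [0, 0, 0, 0], [0, 0, 0, 0], [0, 0, 0, 0], [0, 0, 0, 0], [0, 0, 0, 0]]
  ]
}}

```text
clock: 6.38
position: [0.5695, -0.0645, 0.2412]
tool_rot: [-3.139, 0.0, -1.713]
force: [0.1, -0.1, 0.8]
grip_width: 0.0853
```

Emit:
{"api": "step_arm", "payload": {
  "plan": [
    [[0, 0, 0, 0], [0, 0, 0, 0], [0, 0, 0, 0], [0, 0, 0, 0], [0, 0, 0, 0], [0, 0, 0, 0], [0, 0, 0, 0], [0, 0, 0, 0], [0, 0, 0, 0], [0, 0, 0, 0], [0, 0, 0, 0], [0, 0, 0, 0]]
  ]
}}

```text
clock: 7.38
position: [0.5696, -0.0645, 0.2412]
tool_rot: [-3.139, 0.0, -1.713]
force: [-0.2, -0.2, -0.2]
grip_width: 0.0857
```

Emit:
{"api": "step_arm", "payload": {
  "plan": [
    [[0, 0, 0, 0], [0, 0, 0, 0], [0, 0, 0, 0], [0, 0, 0, 0], [0, 0, 0, 0], [0, 0, 0, 0], [0, 0, 0, 0], [0, 0, 0, 0], [0, 0, 0, 0], [0, 0, 0, 0], [0, 0, 0, 0], [0, 0, 0, 0]]
  ]
}}

```text
clock: 8.38
position: [0.5696, -0.0645, 0.2412]
tool_rot: [-3.139, 0.0, -1.713]
force: [-0.2, 0.3, -0.8]
grip_width: 0.0849
```

Emit:
{"api": "step_arm", "payload": {
  "plan": [
    [[0, 0, 0, 0], [0, 0, 0, 0], [0, 0, 0, 0], [0, 0, 0, 0], [0, 0, 0, 0], [0, 0, 0, 0], [0, 0, 0, 0], [0, 0, 0, 0], [0, 0, 0, 0], [0, 0, 0, 0], [0, 0, 0, 0], [0, 0, 0, 0]]
  ]
}}

```text
clock: 9.38
position: [0.5696, -0.0645, 0.2412]
tool_rot: [-3.139, 0.0, -1.713]
force: [0.5, 0.0, 0.1]
grip_width: 0.0852
```

Emit:
{"api": "step_arm", "payload": {
  "plan": [
    [[0, 0, 0, 0], [0, 0, 0, 0], [0, 0, 0, 0], [0, 0, 0, 0], [0, 0, 0, 0], [0, 0, 0, 0], [0, 0, 0, 0], [0, 0, 0, 0], [0, 0, 0, 0], [0, 0, 0, 0], [0, 0, 0, 0], [0, 0, 0, 0]]
  ]
}}

```text
clock: 10.38
position: [0.5695, -0.0645, 0.2412]
tool_rot: [-3.139, 0.0, -1.713]
force: [0.5, -0.5, 0.6]
grip_width: 0.0854
```

```bash
python3 - <<'E'
from h import *
s=bot.grab_frame("scene");o=bot.observe()
print(o["clock"],o["position"],o["force"])
cv2.imwrite("pics/s5.png",cv2.resize(s["pixels"][190:225,290:330],None,fx=16,fy=16,interpolation=cv2.INTER_CUBIC))
E
```

```text
10.4333 [ 0.56954472 -0.06446176  0.24117232] [-0.12176102  1.33977448 -0.28383723]
```

View pics/s5.png

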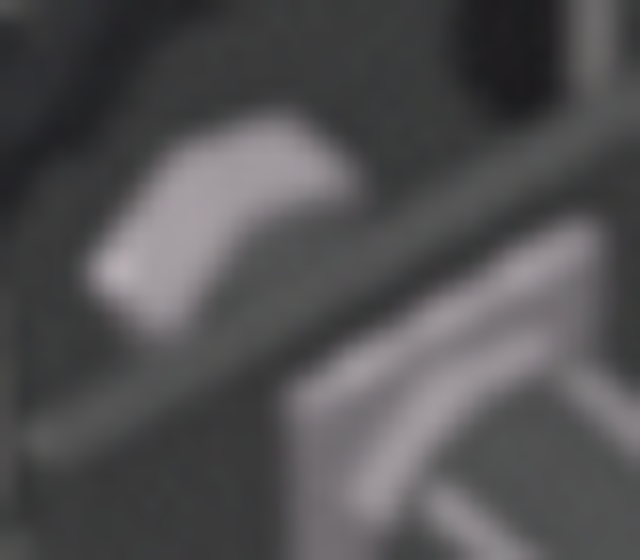

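The facet corners at (90,265) and (180,150) show the head about 0.2 rad short of the earlier orientation, as expected. I'll wait about 1 s and then close.

Emit:
{"api": "step_arm", "payload": {
  "plan": [
    [[0, 0, 0, 0], [0, 0, 0, 0], [0, 0, 0, 0], [0, 0, 0, 0], [0, 0, 0, 0], [0, 0, 0, 0], [0, 0, 0, 0], [0, 0, 0, 0], [0, 0, 0, 0], [0, 0, 0, 0], [0, 0, 0, 0], [0, 0, 0, 0]]
  ]
}}

```text
clock: 11.43
position: [0.5696, -0.0645, 0.2412]
tool_rot: [-3.139, 0.0, -1.713]
force: [0.6, -0.2, 0.1]
grip_width: 0.0856
```

Emit:
{"api": "step_arm", "payload": {
  "plan": [
    [[0, 0, 0, 0], [0, 0, 0, 0], [0, 0, 0, 0], [0, 0, 0, 0], [0, 0, 0, 0], [0, 0, 0, 0], [0, 0, 0, 0], [0, 0, 0, 0], [0, 0, 0, 0], [0, 0, 0, 0], [0, 0, 0, 0], [0, 0, 0, 0]]
  ],
  "jaw": 1,
  "force": 60
}}

```text
clock: 12.43
position: [0.5695, -0.065, 0.2415]
tool_rot: [-3.139, -0.0, -1.713]
force: [-3.1, -3.8, 6.8]
grip_width: 0.0295
```

```bash
python3 - <<'E'
from h import *
s=bot.grab_frame("scene");o=bot.observe()
print(o["clock"],o["position"],o["tool_rot"],o["force"],o["moment"],o["grip_width"])
cv2.imwrite("pics/s6.png",cv2.resize(s["pixels"][140:240,265:395],None,fx=5.8,fy=5.8,interpolation=cv2.INTER_CUBIC))
E
```

```text
12.4833 [ 0.56950704 -0.06509515  0.24154534] [-3.13889580e+00 -1.75335615e-04 -1.71332320e+00] [-2.40883981 -2.96388505  6.93215092] [-0.5400225   0.56710711 -0.07037229] 0.029013729224092448
```

View pics/s6.png

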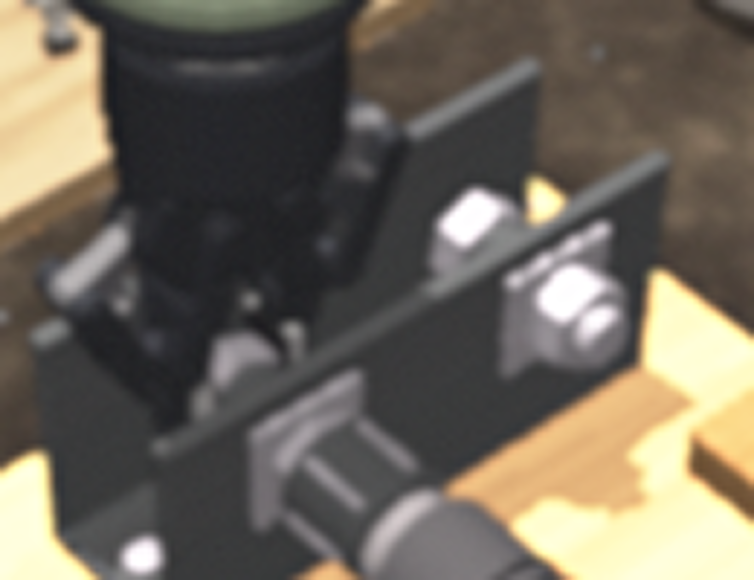

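The fingers stopped at 29 mm on the head's flats, and the forces are small. I'll check that it stays still over about 3 s by comparing pictures of the driver's chuck.

```bash
python3 - <<'E'
from h import *
np.save("a.npy",bot.grab_frame("scene")["pixels"])
E
```

Emit:
{"api": "step_arm", "payload": {
  "plan": [
    [[0, 0, 0, 0], [0, 0, 0, 0], [0, 0, 0, 0], [0, 0, 0, 0], [0, 0, 0, 0], [0, 0, 0, 0], [0, 0, 0, 0], [0, 0, 0, 0], [0, 0, 0, 0], [0, 0, 0, 0], [0, 0, 0, 0], [0, 0, 0, 0]]
  ]
}}

```text
clock: 13.53
position: [0.5695, -0.0651, 0.2416]
tool_rot: [-3.139, -0.0, -1.713]
force: [-1.2, -0.8, 5.6]
grip_width: 0.0293
```

Emit:
{"api": "step_arm", "payload": {
  "plan": [
    [[0, 0, 0, 0], [0, 0, 0, 0], [0, 0, 0, 0], [0, 0, 0, 0], [0, 0, 0, 0], [0, 0, 0, 0], [0, 0, 0, 0], [0, 0, 0, 0], [0, 0, 0, 0], [0, 0, 0, 0], [0, 0, 0, 0], [0, 0, 0, 0]]
  ]
}}

```text
clock: 14.53
position: [0.5695, -0.0651, 0.2416]
tool_rot: [-3.139, -0.0, -1.713]
force: [-2.5, -0.6, 5.4]
grip_width: 0.0293
```

Emit:
{"api": "step_arm", "payload": {
  "plan": [
    [[0, 0, 0, 0], [0, 0, 0, 0], [0, 0, 0, 0], [0, 0, 0, 0], [0, 0, 0, 0], [0, 0, 0, 0], [0, 0, 0, 0], [0, 0, 0, 0], [0, 0, 0, 0], [0, 0, 0, 0], [0, 0, 0, 0], [0, 0, 0, 0]]
  ]
}}

```text
clock: 15.53
position: [0.5695, -0.0651, 0.2416]
tool_rot: [-3.139, -0.0, -1.713]
force: [-1.6, -1.1, 4.7]
grip_width: 0.0292
```

```bash
python3 - <<'E'
from h import *
b=bot.grab_frame("scene")["pixels"];a=np.load("a.npy");o=bot.observe()
print(o["clock"],o["position"],o["force"],o["moment"],o["grip_width"])
d=cv2.absdiff(a,b).max(2)[190:240,295:345];print("chuck/head diff max,mean",d.max(),d.mean())
c=np.hstack([x[190:240,295:345] for x in(a,b)])
cv2.imwrite("pics/s7.png",cv2.resize(c,None,fx=8,fy=8,interpolation=cv2.INTER_CUBIC))
E
```

```text
15.5833 [ 0.56949639 -0.06511599  0.24155963] [-1.86488624 -0.62183848  5.23603296] [-0.04595244  0.45134006 -0.07809728] 0.02939597743947592
chuck/head diff max,mean 9 1.2288
```

View pics/s7.png

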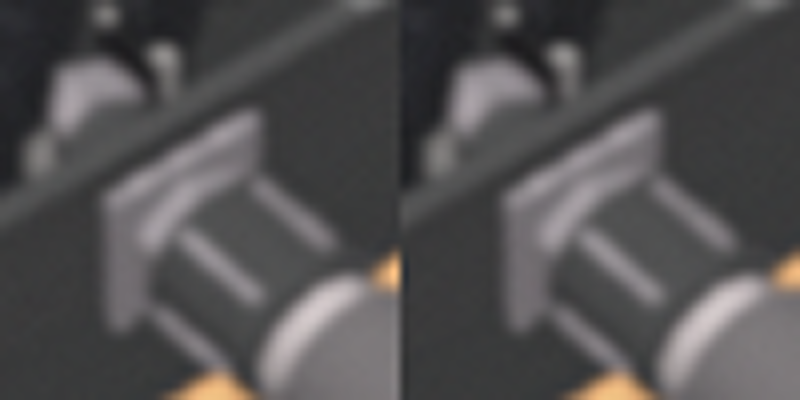

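The two pictures, 3 s apart, are identical: the head at (95,85) and the chuck stripes at (215,265) have not moved. The bolt is held, so I'm handing in.

```bash
python3 - <<'E'
from workcell import bot
print(bot.job_done())
E
```

```text
the job is handed in; nothing more can be done
None
```

I found the driven (left) bolt in both camera views and lowered the open fingers into the gap on either side of its head. When the head's flats stood upright, I closed on them with the grip set to 60 N. I handed the job in at about 15.6 s, still holding.

**Last checks:**
- **Grip:** the opening stayed at about 29.3 mm on the 30 mm flats. The fingers' own contact force cannot be read, but they stopped on the head.
- **Position:** the grasp point is about 2 mm from my estimate of the head centre, within the 22 mm limit.
- **Wrist force:** about 5–6 N, mostly upward.
- **Turning:** pictures about 3 s apart showed no movement of the head or the driver's chuck beyond image noise, so the bolt had stopped.
- **Rest of the scene:** the fingers were well clear of the other bolt, the jar and the wood block. I did not re-measure the jar or the block afterwards.

**Disagreement:** the bracket-edge fit and the direct views of the head differed by about 3 mm. I used the direct views. The arm shifted only about 0.6 mm when the fingers closed.

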